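# Lift a bread roll with the tongs

### The job

Take the kitchen tongs off their rest, close them on the bread roll lying on the bread board, and lift the roll with the tongs until its underside is some 10 cm or more above the top of the board. Do not touch the roll with the gripper itself, and leave the board, the jam jar, the mug and the lime where they are. Finish while still holding the roll up, still, in the tongs: nothing is put down or let go.

Things in the scene. Friction and masses are not known exactly. Their poses are not given: they have to be found in the camera images.
- tongs: Sprung steel kitchen tongs, 0.12 kg, lying level on the rest, arms side by side in one horizontal plane, hinge axes upright. Origin: pivot end, on the centre line, on the underside; x along the centre line to the jaws, z up. 20 mm high (jaws 24). Two mirror-image arms, geared together, stand open by a spring. The jaws end at x=211 mm; a thin wire loop reaches back to x=-26 mm.
- tongs_grip (a point): Where to grip the tongs: on their centre line at x=85, z=10 mm in the tongs' frame. Each arm has a flat black upright grip face on its outside, x=60 to 110 mm, 20 mm high; take hold across them from above, fingers closing along the tongs' y. 62 mm over the faces when open; about 9 N a side starts to close them, 14 N a side brings them to 47 mm; they are parallel at about 54 mm.
- tongs_jaws (a point): Middle between the jaws: on the tongs' centre line at x=190, z=12 mm in their frame. Gap between jaws in mm = 48 + 2.2 x (width over grip faces - 47): 81 open, about 66 with the grips at 55 mm, 48 (touching the roll) at 47 mm, about 18 shut on nothing (stop, grips at 34 mm).
- tongs_left: The tongs' arm on their +y side, 4 mm steel strip; origin at its hinge (x=0, y=+8 mm in the tongs' frame), hinged about z. Its jaw is a shallow upright V plate 42 mm long and 24 mm high, bent outward at the middle so that the pair centres the roll.
- tongs_right: The tongs' arm on their -y side, mirror image of the left; origin at its hinge (x=0, y=-8 mm in the tongs' frame), hinged about z.
- rest: White glazed utensil rest, fixed to the worktop: plate 165 x 50 mm, 6 mm thick, with two cross ridges 18 mm high that carry the tongs: 56 mm wide under the pivot (x=-11 to 11 mm), 108 mm wide under the arms (x=136 to 154). Between them, beside the plate, fingers have room down to the worktop. Origin on the worktop under the tongs' pivot, x toward the jaws, z up.
- roll: Round bread roll, golden brown with a cut cross on its domed top, 48 mm in diameter, 46 mm high, about 45 g, firm; its side is upright from 13 to 29 mm above its flat base. It stands upright on the board. Origin: centre of its base; z up.
- board: Loose wooden bread board, 200 mm (x) x 260 mm (y) x 22 mm thick, 0.73 kg, lying flat on the worktop. Origin: centre of its underside, so its top is at z=22 mm. The roll stands near the middle of one half (about y=+65 or -65 mm), the jam jar on the other; which is which changes.
- jar: Bystander: closed round glass jam jar, 57 mm in diameter, 59 mm high, standing on the board beside the roll. Origin: centre of its base.
- mug: Bystander: white porcelain mug, 64 mm across, 92 mm with its handle, 67 mm high, on the worktop beyond the rest. Origin: centre of its base.
- lime: Bystander: green lime, 60 x 48 x 48 mm, on the worktop to the left of the board. Origin: under its centre, at its underside.
There are look-alikes about, which are no part of the job. What is shaped like the roll but blue or turquoise is not meant.

How it is judged (in metres and radians):
On the way:
1. the tongs are lifted off their rest in the gripper, empty (z of tongs in the frame of rest above 0.03 m and contact force between tongs and rest below 0.05 N and contact force between the fingers and tongs above 1 N and contact force between tongs and roll below 0.05 N), for 0.2 s.
At the end, for the whole second after the job is handed in: Both jaws press the roll (over 1 N each); its base is over 90 mm above the board (10 cm asked, 1 cm allowed); the fingers hold the tongs; roll and tongs touch nothing else and are still (under 0.03 m/s); board, jar, mug and lime are within 25 mm of their starts (height (world z) of roll above 0.112 m and contact force between each of tongs_left, tongs_right and roll above 1 N and x of roll in the frame of tongs between 0.16 and 0.22 m and contact force between the fingers and tongs above 2 N and contact force between each of the arm, the fingers, board, jar, rest, mug, lime and roll below 0.05 N and contact force between each of rest, board, jar, mug, lime and tongs below 0.05 N and linear speed of each of roll, tongs below 0.03 m/s and distance of each of board, jar, mug, lime from where it was at the start of the episode below 0.025 m); the arm keeps its last pose, push and grip.
It fails at once if the robot itself touched the roll (contact force between any of the fingers, the arm and roll above 0.3 N).
It fails at once if a bystander or the board was pushed away or the jar or mug knocked over (distance of any of board, jar, mug, lime from where it was at the start of the episode above 0.025 m or angle between any of jar, mug's own z axis and vertical above 0.5 rad).
It also fails if it takes over 43 s, if anything falls off the work surface, if the arm or the gripper's body presses on something with over 40 N, if the wrist force passes 120 N, or if a joint passes its speed limit or range.

### The arm

A 6-joint arm with a two-finger parallel gripper is mounted at the origin on a cart in front of the work surface, level with it; the furniture and walls round the work are solid. World frame = base frame: x ahead of the robot, y to its left, z up, the work surface at z = 0. Lengths are in mm, angles in rad, forces in N, time in s.
With the tool pointing down it reaches from about 300 to 775 mm from the base axis. Payload 14.6 kg.
Tool frame: the origin (TCP) lies at the very end of the fingers, on their centre line; the grasp point (between the pads) lies 19 mm behind it; z points along the fingers, y is the line along which they close (so a half turn about z gives the same grasp; the last joint's range is limited). The gripper opens to 94 mm and grips with 3 to 60 N. Pads are 16 mm wide; open, the fingers measure 119 mm over their backs; the gripper's body (75 mm by 177 mm) begins 78 mm behind the grasp point.
Start: joints at [-1.19, 0.3, 1.521, -0, 1.321, -0.067], TCP at [238.133, -495.764, 205.446] pointing down, gripper open.
Joint ranges: [-3.03, 3.03], [-0.79, 2.21], [0.23, 2.52], [-1.04, 4.18], [0, 3.07], [-2.55, 2.55]. Speed limits (rad/s): [2.22, 2.22, 2.57, 3.14, 3.14, 3.14].

### API

Orientations are given as [roll, pitch, yaw] about the fixed x, y, z axes, in that order (R = Rz(yaw) Ry(pitch) Rx(roll)).
In Python, from cell import manip gives the robot as it stands.
- The arm moves only by the tool servo_tool, never from a script. Its argument "motion" is a list that holds one entry, the list of rows, each a list of 7 numbers: the shift along the world's x, y, z as a fraction of full scale, then the turn, a rotation vector about the world's x, y, z as a fraction of full scale, then the closure, from 0 (fully open) to 1 (shut). In form: [[[x, y, z, rx, ry, rz, gripper], ...]]. A call has 1 to 10 rows; each row is the pose to reach, as a shift and turn from the pose commanded when the call began, turning the shorter way round; what a row does not reach only later rows make up. Full scale, the value 1, is 0.5 m for a shift and pi rad for a turn. A row lasts 1/10 s, in which the tool goes at most 50 mm and 8.59 degrees, less where a joint would pass 70% of its speed; a pose out of reach is approached as far as the arm can. A call with a number of a shift or a turn outside -1 to 1 is refused whole. A call with a gripper value outside its range is refused whole. The fingers move at their own pace and stop on an object; "newtons" is the grip in N (left out, the last holds). Time passes only in rows, so rows that repeat a pose let the fingers close. It gives the time, the measured TCP pose, the force, the opening and the grip force at its end, in the units of the state.
- manip.read_state(): the state, without advancing time (a new reading comes with each control period).
- manip.camera(name): name is "scene" or "top" or "wrist"; returns a dict with "frame" (420x560x3 uint8, red, green, blue), "range_z" (420x560 float32, mm along the optical axis (not along the pixel's ray), 0 where there is no reading), "vfov" (degrees; the focal length in pixels is half the picture's height over the tangent of half this angle, whatever the lens; pixels are square), "cx", "cy" (the principal point, pixels), "cam_to_world" (4x4, takes a point from camera to world coordinates). Camera axes: x right, y down, z forward; pixel columns grow to the right and rows downward; lengths in mm; the calibration is good to about 2 mm. A picture is of the moment at which its call begins.
- manip.sign_off(): hands the job in; it is judged then, once.
The state is a dict: "clock": time; "joints": joint angles; "qd": joint speeds; "effort": joint torques, N m; "eef_pos": TCP position; "eef_rot": TCP orientation; "wrist_force": force on the tool from outside, world axes, zero at the start; "moment": the same for the moment, N m; "finger_gap": finger opening in mm; "finger_force": force on a finger pad.
Only numpy, scipy, OpenCV 4.12 (cv2) and the standard library are available. Lean on these libraries where they do the work, as an engineer would, in place of code of your own. Each camera call takes 0.05 s, during which the arm holds its last target. There are 200 camera calls.

## Working session

There is one attempt and no reset: what is moved stays moved. The work goes in short steps, Python scripts to look and compute and a tool call to move; the robot and the scene stay as the last step left them, time stands still between calls to the robot, and variables do not carry over. Pictures are saved under pics/ and viewed, at most 10 in all, crops included, and the job is handed in when it is done.

Besides the shell and the picture viewer there is one more tool, called after "Emit:" by a JSON object that holds its "op" and its "data". servo_tool: Moves the arm, as the interface text tells. Its arguments: {"type":"object","properties":{"motion":{"type":"array"},"newtons":{"type":"number"}},"required":["motion"]}

```bash
mkdir -p pics
cat > h.py <<'E'
import numpy as np,cv2
from cell import manip
def shot(n,f=None):
    c=manip.camera(n)
    if f: cv2.imwrite('pics/'+f,c["frame"][:,:,::-1])
    h,w=c["range_z"].shape; F=h/2/np.tan(np.radians(c["vfov"])/2)
    v,u=np.mgrid[:h,:w]; z=c["range_z"]
    P=np.stack([(u-c["cx"])/F*z,(v-c["cy"])/F*z,z,np.ones_like(z)],-1)@np.array(c["cam_to_world"]).T
    P=P[...,:3]; P[z==0]=np.nan
    return c["frame"],P
E
python3 - <<'E'
from h import *
for n in("top","scene"):
    f,P=shot(n,n+'1.png'); np.savez(n+'1.npz',f=f,P=P)
print(manip.read_state())
E
```

```text
{'clock': 0.1, 'joints': array([-1.18959560e+00,  3.00405326e-01,  1.52152371e+00, -1.36560685e-05,
        1.32071210e+00, -6.65785666e-02]), 'qd': array([-0.00133917, -0.00158676, -0.00034736,  0.00156106,  0.00184747,
        0.00113201]), 'effort': array([ 1.25585902e-03, -5.32641721e+01, -3.53283942e+01,  7.09447078e-02,
        2.35047826e-02, -5.14225906e-05]), 'eef_pos': array([ 238.04536453, -495.54901836,  204.94667947]), 'eef_rot': array([-3.14054561e+00, -5.65569009e-05,  4.47782649e-01]), 'wrist_force': array([ 0.6883507 , -1.03972852,  0.61311826]), 'moment': array([-0.0512623 , -0.02928328,  0.00302989]), 'finger_force': 0.0, 'finger_gap': 94.02463346759646}
```

View pics/top1.png

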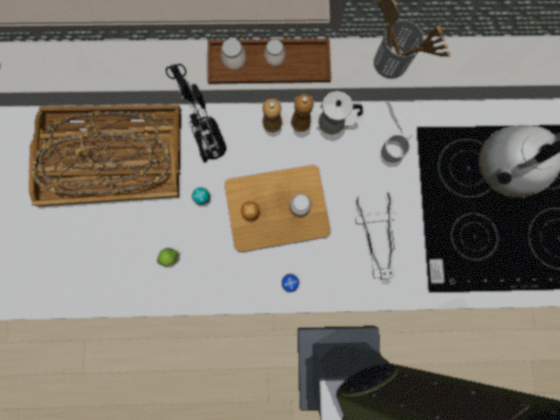

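View pics/scene1.png

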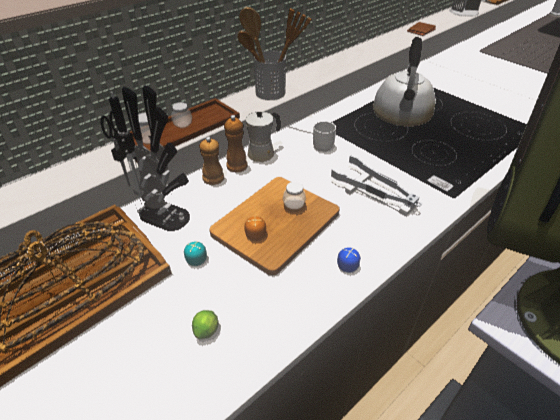

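Top view, in pixels: the golden-brown roll is on the board at (250,211), with the jar at (300,205) beside it. Look-alikes are the turquoise ball (201,196), the blue ball (290,283), the lime (167,257) and the brown mill tops (272,108) and (304,103). The tongs run from the pivot at about (383,273) to the jaws at about (375,200), and the mug is at (396,148). I choose (250,211), and check it and the tongs in a close crop.

Run:
```python
from h import *
d=np.load('top1.npz');f=d['f'];P=d['P']
a=cv2.resize(f[165:255,220:335],None,fx=3.4,fy=3.4,interpolation=cv2.INTER_CUBIC)
b=cv2.resize(f[185:290,345:410],None,fx=5,fy=5,interpolation=cv2.INTER_CUBIC)
H=max(a.shape[0],b.shape[0])
pad=lambda i:cv2.copyMakeBorder(i,0,H-i.shape[0],0,0,cv2.BORDER_CONSTANT)
cv2.imwrite('pics/crop1.png',np.hstack([pad(a),pad(b)])[:,:,::-1])
for n,(u,v) in dict(roll=(250,211),jar=(300,205),blue=(290,283),turq=(201,196),lime=(167,257),mug=(396,148),pivot=(383,273)).items(): print(n,P[v,u].round(),f[v,u])
for n,(u0,u1,v0,v1),zl in(("roll",(238,264,198,224),30),("jar",(288,314,192,218),35),("tongs",(350,402,190,290),24)):
    Q=P[v0:v1,u0:u1].reshape(-1,3);Q=Q[Q[:,2]>zl];print(n,len(Q),Q.min(0).round(),Q.max(0).round(),((Q.min(0)+Q.max(0))/2).round())
Q=P[190:290,350:402].reshape(-1,3);Q=Q[Q[:,2]>24]
np.set_printoptions(suppress=True)
for x in np.arange(Q[:,0].min(),Q[:,0].max(),12):
    m=(Q[:,0]>=x)&(Q[:,0]<x+12); 
    if m.any():print(x.round(),m.sum(),Q[m,1].min().round(),Q[m,1].max().round(),Q[m,2].max().round())
```

```text
roll [580. 331.  63.] [182 144  90]
jar [591. 204.  79.] [188 189 189]
blue [397. 233.  47.] [137 146 163]
turq [625. 460.  42.] [ 72 170 169]
lime [469. 544.  49.] [130 160  64]
mug [757. -72.   5.] [187 189 189]
pivot [416.  -6.  39.] [141 144 147]
roll 276 [562. 311.  37.] [608. 355.  71.] [585. 333.  54.]
jar 368 [571. 176.  45.] [625. 231.  84.] [598. 203.  64.]
tongs 599 [390. -41.  24.] [629.  50.  45.] [510.   5.  34.]
390.0 18 -27.0 -10.0 33.0
402.0 55 -32.0 -3.0 41.0
414.0 62 -31.0 -1.0 43.0
426.0 23 -30.0 2.0 38.0
438.0 26 -31.0 7.0 38.0
450.0 23 -34.0 12.0 37.0
462.0 26 -34.0 20.0 41.0
474.0 37 -40.0 22.0 42.0
486.0 33 -39.0 23.0 40.0
498.0 35 -39.0 26.0 42.0
510.0 33 -37.0 27.0 41.0
522.0 28 -37.0 29.0 40.0
534.0 26 -37.0 33.0 40.0
546.0 26 -37.0 36.0 41.0
558.0 23 -38.0 39.0 41.0
570.0 23 -36.0 42.0 43.0
582.0 30 -38.0 47.0 45.0
594.0 26 -41.0 50.0 43.0
606.0 29 -41.0 49.0 44.0
618.0 17 -36.0 48.0 44.0
```

View pics/crop1.png

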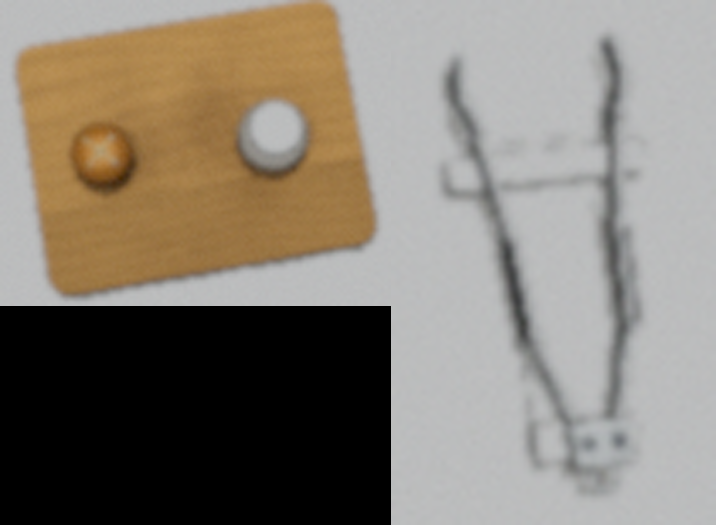

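The crop confirms the golden-brown roll with the cut cross at left, and the tongs with jaws up and pivot block at the bottom. The tongs' yaw is about 0.1 rad. Next I move above the tongs, turning by +160° so joint 6 stays in range later at the roll.

Emit:
{"op": "servo_tool", "data": {"motion": [[[0.26,0.49,0.02,0,0,0.44,0],[0.26,0.49,0.02,0,0,0.44,0],[0.26,0.49,0.02,0,0,0.44,0],[0.26,0.49,0.02,0,0,0.44,0],[0.26,0.49,0.02,0,0,0.44,0],[0.26,0.49,0.02,0,0,0.44,0],[0.26,0.49,0.02,0,0,0.44,0],[0.26,0.49,0.02,0,0,0.44,0],[0.26,0.49,0.02,0,0,0.44,0],[0.26,0.49,0.02,0,0,0.44,0]]]}}

```text
clock: 1.1
eef_pos: [368.1, -250.6, 215.2]
eef_rot: [-3.141, -0.0, 1.836]
wrist_force: [1.2, -0.2, -0.1]
finger_gap: 93.8
finger_force: 0.0
```

Emit:
{"op": "servo_tool", "data": {"motion": [[[0.24,0.49,0,0,0,0.44,0],[0.24,0.49,0,0,0,0.44,0],[0.24,0.49,0,0,0,0.44,0],[0.24,0.49,0,0,0,0.44,0],[0.24,0.49,0,0,0,0.44,0],[0.24,0.49,0,0,0,0.44,0],[0.24,0.49,0,0,0,0.44,0],[0.24,0.49,0,0,0,0.44,0],[0.24,0.49,0,0,0,0.44,0],[0.24,0.49,0,0,0,0.44,0]]]}}

```text
clock: 2.1
eef_pos: [488.0, -5.6, 215.1]
eef_rot: [3.142, -0.001, -3.065]
wrist_force: [-0.5, -0.2, -0.5]
finger_gap: 94.3
finger_force: 0.0
```

Run:
```python
from h import *
s=manip.read_state();print(s['clock'],s['eef_pos'],s['eef_rot'],s['joints'])
f,P=shot("wrist",'w1.png'); np.savez('w1.npz',f=f,P=P)
```

```text
2.1 [487.99860054  -5.6388226  215.13010009] [ 3.14151970e+00 -6.65342303e-04 -3.06494064e+00] [-8.66000624e-02  1.53642055e-01  1.67731804e+00 -3.74090663e-05
  1.31130091e+00 -1.73403876e+00]
```

View pics/w1.png

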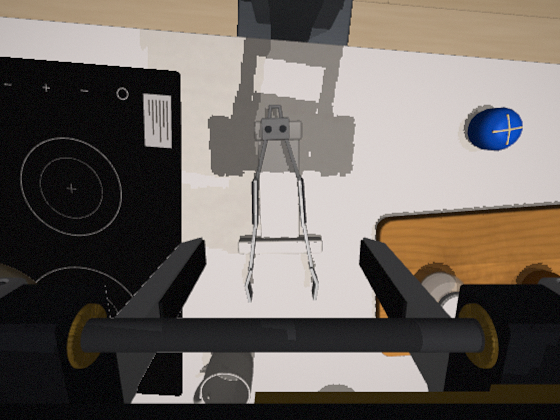

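The wrist view shows the tongs with the pivot block at (278,129), grip faces at (256,200) and (303,200), and jaw ends at (249,298) and (316,298). The board's near corner is at (380,215). I'll fit the positions from the depth data.

Run:
```python
from h import *
from scipy.optimize import least_squares
np.set_printoptions(suppress=True,precision=3)
d=np.load('w1.npz');f=d['f'];P=d['P']
Q=P[95:305,235:330].reshape(-1,3);Q=Q[(Q[:,2]>27)&(Q[:,2]<60)&(Q[:,0]<640)]
print(len(Q),np.percentile(Q[:,2],[50,90,97]))
for x in np.arange(390,640,12):
    q=Q[(Q[:,0]>=x)&(Q[:,0]<x+12)]
    if len(q):print(x,len(q),q[:,1].min().round(1),q[:,1].max().round(1),((q[:,1].min()+q[:,1].max())/2).round(1),q[:,2].max().round(1))
print('xmin/max',Q[:,0].min(),Q[:,0].max())
# board corners & roll from top, 
d=np.load('top1.npz');f=d['f'];P=d['P']
b=P[160:260,215:340].reshape(-1,3);b=b[(b[:,2]>13)&(b[:,2]<32)]
r=cv2.minAreaRect(b[:,:2].astype(np.float32));print('board',r,cv2.boxPoints(r),np.median(b[:,2]))
for n,(u0,u1,v0,v1),r,z0,z1 in(("roll",(236,266,196,226),24,30,75),("jar",(286,316,190,220),28.5,75,90)):
    q=P[v0:v1,u0:u1].reshape(-1,3);q=q[(q[:,2]>z0)&(q[:,2]<z1)]
    (c,rad)=cv2.minEnclosingCircle(q[:,:2].astype(np.float32));print(n,c,rad,np.median(q,0),len(q))
```

```text
2146 [36.328 39.186 40.653]
390 81 -28.8 -13.0 -20.9 30.1
402 221 -34.3 -5.6 -20.0 38.9
414 312 -34.0 -3.4 -18.7 39.4
426 141 -33.3 -1.3 -17.3 38.6
438 81 -34.4 4.3 -15.0 35.6
450 81 -36.0 8.7 -13.7 35.0
462 87 -37.8 16.4 -10.7 38.0
474 124 -42.2 18.8 -11.7 38.6
486 121 -41.2 19.9 -10.6 39.2
498 120 -40.5 22.3 -9.1 38.6
510 111 -39.9 24.4 -7.7 38.3
522 90 -39.2 25.7 -6.7 37.9
534 69 -38.2 29.2 -4.5 38.3
546 65 -38.7 31.6 -3.6 38.1
558 66 -39.4 35.1 -2.1 37.9
570 73 -39.3 38.8 -0.2 41.6
582 79 -40.2 44.5 2.1 41.9
594 74 -42.8 47.1 2.1 42.2
606 85 -43.3 46.7 1.7 42.3
618 62 -40.2 46.4 3.1 41.9
630 3 -37.0 -34.6 -35.8 40.9
xmin/max 392.4067514430929 630.2903942852062
board ((596.0858154296875, 263.1053161621094), (200.10479736328125, 259.9373779296875), 8.696044921875) [[477.533 376.453]
 [516.834 119.504]
 [714.638 149.758]
 [675.338 406.707]] 20.58833344353866
roll (585.0322265625, 333.61871337890625) 23.91405487060547 [582.447 332.9    62.41 ] 276
jar (597.9107666015625, 202.53684997558594) 19.85911750793457 [598.036 202.636  80.366] 196
```

Emit:
{"op": "servo_tool", "data": {"motion": [[[0.029,-0.008,0,0,0,0.01,0],[0.029,-0.008,-0.1,0,0,0.01,0],[0.029,-0.008,-0.2,0,0,0.01,0],[0.029,-0.008,-0.28,0,0,0.01,0],[0.029,-0.008,-0.34,0,0,0.01,0],[0.029,-0.008,-0.38,0,0,0.01,0],[0.029,-0.008,-0.404,0,0,0.01,0],[0.029,-0.008,-0.404,0,0,0.01,0]]]}}

```text
clock: 2.95
eef_pos: [501.9, -9.7, 12.3]
eef_rot: [3.141, -0.002, -3.04]
wrist_force: [-0.3, 0.2, 0.9]
finger_gap: 94.0
finger_force: 0.0
```

Emit:
{"op": "servo_tool", "data": {"motion": [[[0,0,0,0,0,0,0.41],[0,0,0,0,0,0,0.41],[0,0,0,0,0,0,0.41],[0,0,0,0,0,0,0.41],[0,0,0,0,0,0,0.41],[0,0,0,0,0,0,0.41],[0,0,0,0,0,0,0.41],[0,0,0,0,0,0,0.41]]], "newtons": 20}}

```text
clock: 3.75
eef_pos: [503.2, -9.8, 14.0]
eef_rot: [-3.141, 0.001, -3.039]
wrist_force: [1.9, 0.2, 5.0]
finger_gap: 55.3
finger_force: 13.1
```

Gripped at 55.3 mm, 13 N. Lifting straight up, then checking.

Emit:
{"op": "servo_tool", "data": {"motion": [[[0,0,0.02,0,0,0,0.41],[0,0,0.06,0,0,0,0.41],[0,0,0.12,0,0,0,0.41],[0,0,0.18,0,0,0,0.41],[0,0,0.24,0,0,0,0.41],[0,0,0.3,0,0,0,0.41],[0,0,0.34,0,0,0,0.41],[0,0,0.36,0,0,0,0.41],[0,0,0.36,0,0,0,0.41],[0,0,0.36,0,0,0,0.41]]]}}

```text
clock: 4.75
eef_pos: [502.2, -9.7, 192.5]
eef_rot: [3.141, -0.002, -3.039]
wrist_force: [-0.6, -0.8, -1.6]
finger_gap: 55.7
finger_force: 10.6
```

Run:
```python
from h import *
s=manip.read_state();print(s['clock'],s['eef_pos'],s['eef_rot'],s['joints'],s['finger_gap'])
f,P=shot("wrist",'w2.png'); np.savez('w2.npz',f=f,P=P)
```

```text
4.75 [502.15565022  -9.74013169 192.45160571] [ 3.14131754e+00 -1.53412281e-03 -3.03942201e+00] [-9.23165640e-02  2.05963883e-01  1.66972252e+00 -2.78380160e-05
  1.26746462e+00 -1.76527499e+00] 55.726728374074185
```

View pics/w2.png

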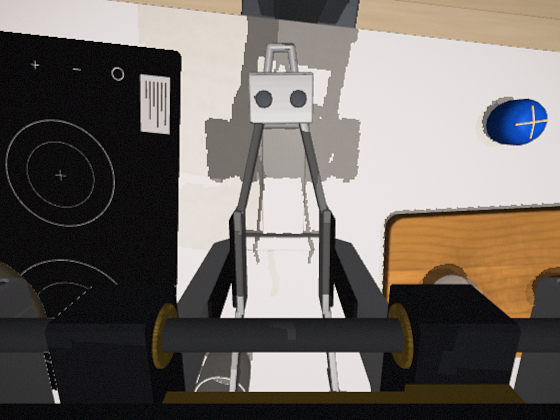

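The tongs hang between the pads, with the pivot block at (281,98) and grips at (238,260) and (326,260); the jaws are hidden by the gripper. I'll measure their level and offset in the hand.

Run:
```python
from h import *
np.set_printoptions(suppress=True,precision=2)
P=np.load('w2.npz')['P']
s=manip.read_state();t=np.array(s['eef_pos']);yaw=s['eef_rot'][2]+np.pi;c,S=np.cos(yaw),np.sin(yaw)
def loc(Q):
    q=Q-t; return np.stack([c*q[:,0]+S*q[:,1],-S*q[:,0]+c*q[:,1],q[:,2]],1)
for n,(u0,u1,v0,v1) in dict(loop=(260,300,42,70),block=(250,314,72,124),arms=(235,335,125,230),grips=(225,338,215,290)).items():
    q=loc(P[v0:v1,u0:u1].reshape(-1,3));q=q[q[:,2]>-25]
    print(n,len(q),q.min(0),q.max(0),np.median(q,0))
f,P=shot("scene",'s2.png');q=loc(P.reshape(-1,3))
np.savez('s2.npz',f=f,P=P)
q=q[(q[:,2]>-25)&(q[:,2]<40)&(abs(q[:,1])<70)&(q[:,0]>40)&(q[:,0]<150)]
for x in range(40,140,10):
    m=(q[:,0]>=x)&(q[:,0]<x+10)
    if m.sum()>2:print(x,m.sum(),q[m].min(0)[1:],q[m].max(0)[1:])
```

```text
loop 568 [-112.03   -9.33   12.13] [-100.07    6.64   17.14] [-107.66   -1.09   14.64]
block 3261 [-99.21 -15.88  13.56] [-75.32  13.82  26.51] [-86.74  -1.08  23.04]
arms 2132 [-74.43 -25.14   3.91] [-16.68  26.61  24.62] [-47.27   9.58  19.72]
grips 2858 [-30.13 -34.26   0.93] [21.9  31.93 40.44] [ -7.65 -21.75  22.48]
40 68 [-26.51   3.33] [34.45 25.74]
50 61 [-28.51   3.32] [35.55 25.96]
60 66 [-30.19   3.83] [35.49 24.93]
70 64 [-29.72   4.5 ] [36.49 28.95]
80 81 [-31.69   4.39] [40.01 28.93]
90 70 [-35.49   3.86] [42.86 28.71]
100 72 [-35.66   3.29] [42.19 28.45]
110 70 [-34.82   3.97] [40.14 28.42]
120 25 [-33.2    4.93] [37.78 28.9 ]
```

View pics/s2.png

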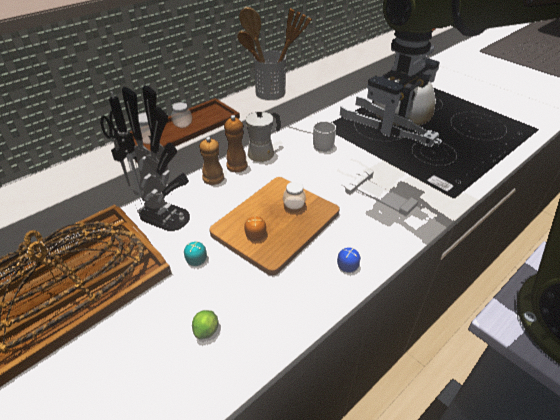

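The tongs hang level, pivot 86 mm behind the TCP, underside 4.5 mm above the TCP. The jaw point is therefore 104 mm ahead of the TCP. Coming in over the board's left edge at tongs yaw −1.25 clears the board, lime, jar and turquoise ball, with the TCP near (552, 432). I'll move there high, in two calls.

Emit:
{"op": "servo_tool", "data": {"motion": [[[0.005,0.03,0,0,0,-0.015,0.41],[0.012,0.09,0,0,0,-0.04,0.41],[0.02,0.15,0,0,0,-0.07,0.41],[0.027,0.21,0,0,0,-0.1,0.41],[0.035,0.27,0,0,0,-0.13,0.41],[0.04,0.33,0,0,0,-0.16,0.41],[0.045,0.39,0,0,0,-0.19,0.41],[0.05,0.45,0,0,0,-0.22,0.41],[0.055,0.5,0,0,0,-0.25,0.41],[0.06,0.55,0,0,0,-0.28,0.41]]]}}

```text
clock: 5.85
eef_pos: [532.3, 266.3, 192.2]
eef_rot: [-3.14, -0.001, 2.361]
wrist_force: [0.4, 0.3, -1.4]
finger_gap: 55.8
finger_force: 10.6
```

Emit:
{"op": "servo_tool", "data": {"motion": [[[0.005,0.06,0,0,0,-0.03,0.41],[0.012,0.12,0,0,0,-0.06,0.41],[0.02,0.18,0,0,0,-0.09,0.41],[0.027,0.23,0,0,0,-0.115,0.41],[0.035,0.28,0,0,0,-0.135,0.41],[0.04,0.32,0,0,0,-0.15,0.41],[0.04,0.333,0,0,0,-0.15,0.41],[0.04,0.333,0,0,0,-0.15,0.41],[0.04,0.333,0,0,0,-0.15,0.41],[0.04,0.333,0,0,0,-0.15,0.41]]]}}

```text
clock: 6.85
eef_pos: [552.8, 430.8, 193.5]
eef_rot: [-3.141, 0.0, 1.893]
wrist_force: [0.3, -0.7, -1.2]
finger_gap: 55.8
finger_force: 10.6
```

Run:
```python
from h import *
np.set_printoptions(suppress=True,precision=2)
s=manip.read_state();print(s['clock'],s['eef_pos'],s['eef_rot'],s['joints'],s['finger_gap'])
t=np.array(s['eef_pos'])
f,P=shot("top",'t3.png');q=P.reshape(-1,3)
f2,P2=shot("scene")
cv2.imwrite('pics/c3.png',np.hstack([cv2.resize(f[130:280,150:340],(532,420)),cv2.resize(f2[130:330,170:300],(265,420))])[:,:,::-1])
yaw=s['eef_rot'][2]+np.pi;c,S=np.cos(yaw),np.sin(yaw)
for P in(P,P2):
    q=P.reshape(-1,3)-t;q=np.stack([c*q[:,0]+S*q[:,1],-S*q[:,0]+c*q[:,1],q[:,2]],1)
    j=q[(q[:,2]>0)&(q[:,2]<40)&(abs(q[:,1])<70)&(q[:,0]>60)&(q[:,0]<150)];print('jaws',len(j),j.min(0),j.max(0))
    b=q[(q[:,2]>0)&(q[:,2]<40)&(abs(q[:,1])<40)&(q[:,0]<-60)&(q[:,0]>-130)];
    if len(b):print('piv',len(b),b.min(0),b.max(0))
    w=P.reshape(-1,3);r=w[(abs(w[:,0]-585)<40)&(abs(w[:,1]-333)<40)&(w[:,2]>32)&(w[:,2]<75)]
    if len(r)>5:print('roll',len(r),cv2.minEnclosingCircle(r[:,:2].astype(np.float32)),r.max(0))
```

```text
6.85 [552.82 430.79 193.54] [-3.14  0.    1.89] [ 0.61  0.66  1.03 -0.    1.46  0.29] 55.81162120010428
jaws 206 [ 60.45 -38.36   1.21] [123.01  37.51  31.27]
piv 47 [-81.77 -17.75   3.34] [-60.52   3.55  26.84]
roll 218 ((584.8375244140625, 333.849609375), 23.80768585205078) [607.79 355.1   71.66]
jaws 212 [ 60.53 -38.86   3.74] [124.76  27.88  29.04]
piv 465 [-114.11  -18.52    3.66] [-60.27  14.98  25.79]
roll 397 ((583.9030151367188, 333.38958740234375), 23.9273624420166) [604.56 356.86  70.09]
```

View pics/c3.png

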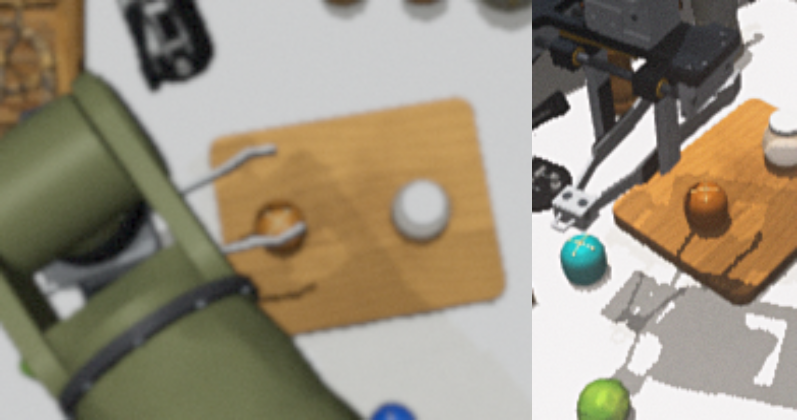

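The tongs are high over the left half of the board, jaws either side of the roll (its position at (280,225) in the crop is shifted by perspective). The jar at (420,210) is clear. Numerically the jaw point is (585.4, 333.1) and the roll (584.5, 333.5), so I lower.

Emit:
{"op": "servo_tool", "data": {"motion": [[[0,0,-0.03,0,0,0,0.41],[0,0,-0.08,0,0,0,0.41],[0,0,-0.13,0,0,0,0.41],[0,0,-0.18,0,0,0,0.41],[0,0,-0.23,0,0,0,0.41],[0,0,-0.27,0,0,0,0.41],[0,0,-0.3,0,0,0,0.41],[0,0,-0.32,0,0,0,0.41],[0,0,-0.332,0,0,0,0.41],[0,0,-0.332,0,0,0,0.41]]]}}

```text
clock: 7.95
eef_pos: [552.5, 431.6, 27.0]
eef_rot: [-3.141, 0.0, 1.893]
wrist_force: [-0.2, 0.6, -0.2]
finger_gap: 55.5
finger_force: 10.6
```

Run:
```python
from h import *
s=manip.read_state();print(s['clock'],s['eef_pos'],s['wrist_force'],s['finger_gap'])
f2,P2=shot("scene")
cv2.imwrite('pics/c4.png',cv2.resize(f2[150:330,160:340],(600,600),interpolation=cv2.INTER_CUBIC)[:,:,::-1])
```

```text
7.95 [552.53141295 431.62918766  26.99387951] [-0.23824924  0.59516642 -0.16456717] 55.49843968016793
```

View pics/c4.png

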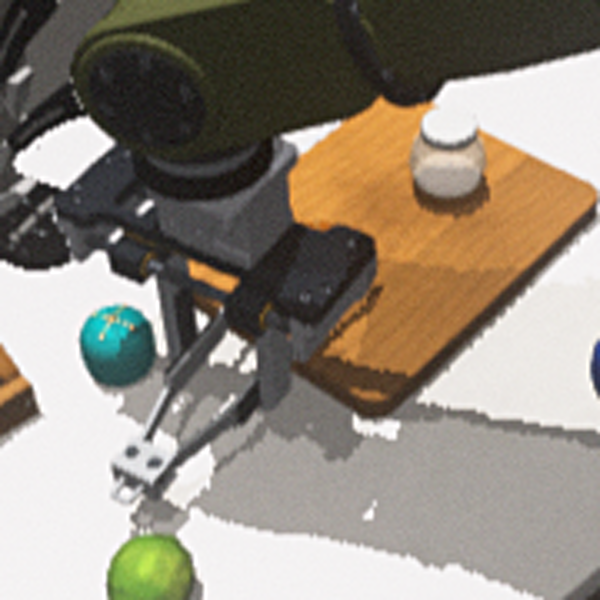

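The tongs are down with no contact force. They clear the lime (150,570) and the turquoise ball (118,345), the jar (450,155) is untouched, and the gripper hides the roll. Closing on it now.

Emit:
{"op": "servo_tool", "data": {"motion": [[[0,0,0,0,0,0,0.46],[0,0,0,0,0,0,0.49],[0,0,0,0,0,0,0.52],[0,0,0,0,0,0,0.6],[0,0,0,0,0,0,0.7],[0,0,0,0,0,0,0.7],[0,0,0,0,0,0,0.7],[0,0,0,0,0,0,0.7]]], "newtons": 30}}

```text
clock: 8.8
eef_pos: [552.7, 431.8, 27.5]
eef_rot: [3.141, -0.0, 1.893]
wrist_force: [-0.0, 0.5, -0.1]
finger_gap: 47.2
finger_force: 30.0
```

The gap stopped at 47.2 mm at 30 N, so the jaws are on the roll. Lifting gently by 150 mm.

Emit:
{"op": "servo_tool", "data": {"motion": [[[0,0,0.01,0,0,0,0.7],[0,0,0.03,0,0,0,0.7],[0,0,0.06,0,0,0,0.7],[0,0,0.1,0,0,0,0.7],[0,0,0.14,0,0,0,0.7],[0,0,0.18,0,0,0,0.7],[0,0,0.22,0,0,0,0.7],[0,0,0.26,0,0,0,0.7],[0,0,0.29,0,0,0,0.7],[0,0,0.3,0,0,0,0.7]]]}}

```text
clock: 9.8
eef_pos: [553.1, 432.0, 180.2]
eef_rot: [3.139, -0.001, 1.893]
wrist_force: [-0.9, -0.2, -2.0]
finger_gap: 47.2
finger_force: 30.0
```

Emit:
{"op": "servo_tool", "data": {"motion": [[[0,0,0,0,0,0,0.7],[0,0,0,0,0,0,0.7],[0,0,0,0,0,0,0.7],[0,0,0,0,0,0,0.7],[0,0,0,0,0,0,0.7]]]}}

```text
clock: 10.3
eef_pos: [552.5, 431.7, 177.0]
eef_rot: [-3.141, 0.0, 1.893]
wrist_force: [-0.2, 0.1, -2.0]
finger_gap: 47.4
finger_force: 30.0
```

Run:
```python
from h import *
np.set_printoptions(suppress=True,precision=2)
s=manip.read_state();print(s['clock'],s['eef_pos'],s['wrist_force'],s['finger_gap'],s['finger_force'])
t=np.array(s['eef_pos']);yaw=s['eef_rot'][2]+np.pi;c,S=np.cos(yaw),np.sin(yaw)
f,P=shot("top");f2,P2=shot("scene")
cv2.imwrite('pics/c5.png',np.hstack([cv2.resize(f[130:280,150:340],(532,420)),cv2.resize(f2[130:330,170:300],(265,420))])[:,:,::-1])
for f,P in((f,P),(f2,P2)):
    hs=cv2.cvtColor(f,cv2.COLOR_RGB2HSV);q=P-t
    q=np.stack([c*q[...,0]+S*q[...,1],-S*q[...,0]+c*q[...,1],q[...,2]],-1)
    m=(q[...,0]>60)&(q[...,0]<150)&(abs(q[...,1])<60)&(q[...,2]>-40)&(q[...,2]<70)
    for n,mm in(("roll",m&(hs[...,1]>90)),("jaws",m&(hs[...,1]<=60))):
        r=q[mm]
        if len(r):print(n,len(r),r.min(0),r.max(0))
```

```text
10.3 [552.54 431.68 176.97] [-0.18  0.14 -2.04] 47.35129589104198 29.970197081565857
roll 346 [ 80.53 -21.75   3.83] [127.28  22.62  42.86]
jaws 185 [ 60.64 -28.94   3.83] [122.75  28.81  30.95]
roll 1 [ 61.8  -23.57   4.24] [ 61.8  -23.57   4.24]
jaws 76 [ 61.16 -29.57   4.08] [120.86  13.41  19.9 ]
```

View pics/c5.png

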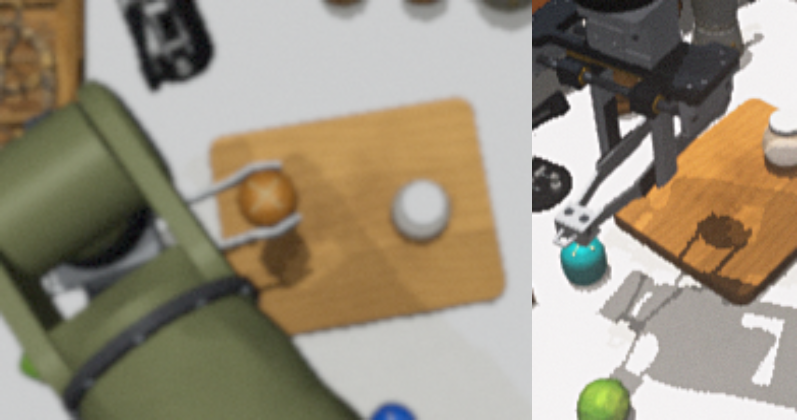

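The roll sits in the jaws at (268,195) with its shadow on the board below, and the jar and board have not moved. Its base is about 150 mm above the board and everything is still, so I hand in.

```bash
python3 -c "
from cell import manip
print(manip.sign_off())"
```

```text
the job is handed in; nothing more can be done
None
```

I took the tongs off their rest, closed them on the roll, and handed in with the roll held still in them, its base about 150 mm above the board top, at about 10 s on the clock; the hand-in gave no verdict back.

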